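Slide the wide tin along the fence to the deposit reader

ROBOT

A 7-joint arm with a two-finger parallel gripper is mounted at the origin on the work surface. World frame = base frame: x ahead of the robot, y to its left, z up, the work surface at z = 0. Lengths are in m, angles in rad, forces in N, time in s.
With the tool pointing down it reaches from about 0.4 to 0.85 m from the base axis. Payload 10.4 kg.
Tool frame: the origin (TCP) lies midway between the tips of the shut fingers; the grasp point (between the pads) lies 19 mm behind it; z points along the fingers, y is the line along which they close (so a half turn about z gives the same grasp; the last joint's range is limited). The gripper opens to 87 mm and grips with 3 to 60 N. Pads are 19 mm wide; open, the fingers measure 117 mm over their backs; the gripper's body (75 mm by 190 mm) begins 51 mm behind the grasp point.
Start: joints at [1.281, 0.332, -0.065, 1.46, 0.022, 1.35, -0.088], TCP at [0.165, -0.603, 0.223] pointing down, gripper open.
Joint ranges: [-2.6, 2.6], [-0.5, 2.12], [-1.47, 1.34], [0.16, 2.42], [-1.27, 4.41], [0.06, 2.06], [-2.6, 2.6]. Speed limits (rad/s): [2.22, 2.22, 2.79, 2.79, 3.14, 3.14, 3.14].

INTERFACE

Orientations are given as a unit quaternion [x, y, z, w].
In Python, from bench import r gives the robot as it stands.
- The arm moves only by the tool arm_command, never from a script. Its argument "moves" is one flat list of numbers, 4 for each row, row after row: the shift along the tool's x, y, z in cm, then the turn about the tool's z in degrees. A call has 1 to 12 rows; each row shifts and turns the commanded pose from where the row before left it, along the tool's axes as they then stand; what a row does not reach is not made up. A row lasts 1/12 s, in which the tool goes at most 41.7 mm and 7.16 degrees, less where a joint would pass 70% of its speed; a pose out of reach is approached as far as the arm can. A call with a gripper value outside its range is refused whole. "fingers" is the opening in per cent of the stroke, from 0 (shut) to 100 (fully open), set as the call begins (left out, the last holds). The fingers move at their own pace and stop on an object; "squeeze" is the grip in N (left out, the last holds). Time passes only in rows, so rows that do not move let the fingers close. It gives the time, the measured TCP pose, the force, the opening and the grip force at its end, in the units of the state.
- r.read_state(): the state, without advancing time (a new reading comes with each control period).
- r.camera(name): name is "side" or "top"; returns the picture (420x560x3 uint8, red, green, blue); there is no depth.
- r.camera_info(name): a dict with "fx", "fy", "cx", "cy" (pixels), "origin" and "attitude" of the camera in the world. Camera axes: x right, y up, looking along -z (the intrinsics and any distortion apply to the point x, -y, -z); pixel columns grow to the right and rows downward; lengths in m; the calibration is good to about 2 mm. A picture is of the moment at which its call begins. camera_info takes no time and is no camera call.
- r.close_job(): hands the job in; it is judged then, once.
The state is a dict: "time": time; "joint_positions": joint angles; "joint_vel": joint speeds; "joint_torque": joint torques, N m; "ee_pos": TCP position; "eef_rot": TCP orientation; "ft_force": force on the tool from outside, world axes, zero at the start; "torque": the same for the moment, N m; "width": finger opening in m; "grip_force": force on a finger pad.
Only numpy, scipy, OpenCV 4.12 (cv2) and the standard library are available. Lean on these libraries where they do the work, as an engineer would, in place of code of your own. Each camera call takes 0.05 s, during which the arm holds its last target. There are 200 camera calls.

TASK

At the recycling point, bring the wide, low food tin to the deposit reader: push it along the aluminium fence, staying flat on the bench and close against the fence all the way, until it meets the reader's front. Push it steadily, do not bat it, and leave the slim tin and the glass jar standing where they are.

Things in the scene. Friction and masses are not known exactly. Their poses are not given: they have to be found in the camera images.
- wide_tin: the tin to move: plain steel food tin, 99 mm in diameter, 60 mm high (wider than high, too wide to grasp across), empty, about 0.11 kg, standing closed end up on the robot's side of the fence, 2 to 10 mm off it, its centre 200 to 290 mm short of the reader's front. It slides easily on the fence (friction 0.2), less so on the bench (0.6). Origin: centre of its underside; z up.
- guide: fixed aluminium fence (40 mm high, 430 long), grey reader box (85 high) square across its left end as seen from the robot. Origin: on the bench, inside corner of fence and reader. z up; y runs along the fence to the reader, whose flat front is the plane y=0 (x -130 to 20 mm); the fence's flat inner face is x=0. The tin's lane is at x<0, y<0; touching both, its centre is at x=y=-49.5 mm.
- slim_tin: bystander: plain steel food tin, 66 mm in diameter, 88 mm high (higher than wide), standing beside the lane or behind the fence. Origin: centre of its underside.
- jar: bystander: clear glass jar with a steel cap, 68 mm in diameter, 92 mm high, standing beside the lane or behind the fence. Origin: centre of its underside.
Things that resemble listed ones, but are neither listed nor needed, are in the scene too. What is shaped like the wide_tin but green, turquoise or yellow is not meant.

How it is judged:
At the end, for the whole second after the job is handed in: The wide tin stands flat on the bench and at rest in the corner of fence and reader, no more than 15 mm off the reader's front and no more than 15 mm off the fence (y of wide_tin in the frame of guide between -0.0645 and -0.04 m and x of wide_tin in the frame of guide between -0.0645 and -0.04 m and angle between wide_tin's own z axis and vertical below 0.1 rad and height (world z) of wide_tin below 0.01 m and linear speed of wide_tin below 0.01 m/s); the robot touches nothing.
It fails at once if the wide tin strays more than 30 mm off the fence (x of wide_tin in the frame of guide below -0.0795 m).
It fails at once if the wide tin is lifted more than 15 mm off the bench or tipped by more than 20 degrees (height (world z) of wide_tin above 0.015 m or angle between wide_tin's own z axis and vertical above 0.35 rad).
It fails at once if the wide tin is batted along (faster than 0.5 m/s) (linear speed of wide_tin above 0.5 m/s).
It fails at once if the slim tin is shifted by more than 30 mm or knocked over (distance of slim_tin from where it was at the start of the episode above 0.03 m or angle between slim_tin's own z axis and vertical above 0.5 rad).
It fails at once if the jar is shifted by more than 30 mm or knocked over (distance of jar from where it was at the start of the episode above 0.03 m or angle between jar's own z axis and vertical above 0.5 rad).
It also fails if it takes over 38 s, if anything falls off the work surface, if the arm or the gripper's body presses on something with over 40 N, if the wrist force passes 120 N, or if a joint passes its speed limit or range.

## Working session

There is one attempt and no reset: what is moved stays moved. The work goes in short steps, Python scripts to look and compute and a tool call to move; the robot and the scene stay as the last step left them, time stands still between calls to the robot, and variables do not carry over. Pictures are saved under pics/ and viewed, at most 10 in all, crops included, and the job is handed in when it is done.

Besides the shell and the picture viewer there is one more tool, called after "Request:" as name(argument=value, ...), one argument or row to a line, values as JSON. arm_command: Moves the arm, as the interface text tells. Its arguments: {"type":"object","properties":{"moves":{"type":"array"},"fingers":{"type":"number"},"squeeze":{"type":"number"}},"required":["moves"]}

```bash
mkdir -p pics; ls; python3 - <<'E'
from bench import r
import cv2
for n in("top","side"):
    cv2.imwrite(f"pics/{n}0.png",r.camera(n)[:,:,::-1]); print(r.camera_info(n))
s=r.read_state();print(s["time"],s["ee_pos"],s["eef_rot"],s["width"],s["ft_force"])
E
```

```text
pics
{'fx': 385.35804649220836, 'fy': 385.35804649220836, 'cx': 284.1875146176554, 'cy': 207.53475121539725, 'origin': array([0.43499255, 0.01411763, 0.78749784]), 'attitude': array([-0.05481604,  0.05559351,  0.71262198, -0.69719042])}
{'fx': 402.64724347849557, 'fy': 402.64724347849557, 'cx': 283.74040214034056, 'cy': 208.98181659930188, 'origin': array([0.53490041, 0.46582332, 0.53988101]), 'attitude': array([-0.01419717,  0.37104043,  0.92819995, -0.0239227 ])}
0.1 [ 0.16470606 -0.60254705  0.22181903] [ 9.91110066e-01  1.33042953e-01 -1.08852273e-04 -6.31230245e-04] 0.08709775321153859 [ 0.61508301 -0.00133419 -0.27911819]
```

View pics/top0.png

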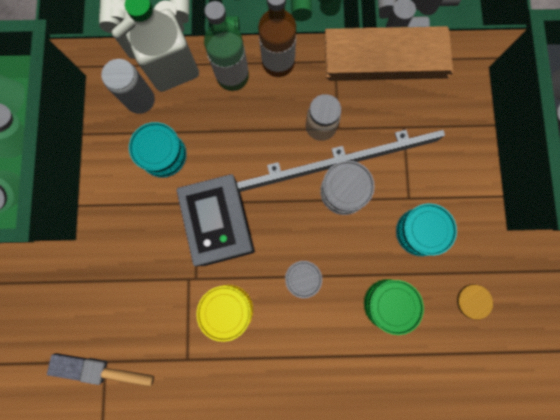

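View pics/side0.png

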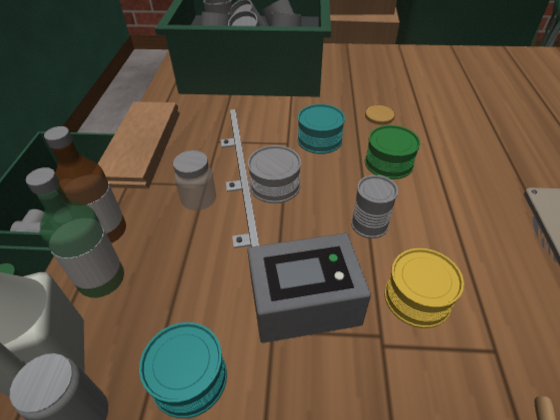

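The plain steel candidates in the top view are (348,187), wide and low beside the fence, and (304,279), narrow and tall, which is the slim tin. The teal (428,230), green (395,306) and yellow (224,313) tins are decoys. The jar is at (323,115) behind the fence. The tin at (348,187) is the one meant, and I'll confirm it in a crop.

```bash
python3 - <<'E'
import cv2
a=cv2.imread("pics/top0.png")[100:310,170:450]
cv2.imwrite("pics/crop.png",cv2.resize(a,(784,588),interpolation=cv2.INTER_CUBIC))
E
cat > h.py <<'E'
import numpy as np
from bench import r
from scipy.spatial.transform import Rotation as R
def px2w(n,u,v,z):
    i=r.camera_info(n); d=R.from_quat(i["attitude"]).apply([(u-i["cx"])/i["fx"],-(v-i["cy"])/i["fy"],-1])
    o=np.array(i["origin"]); return o+d*(z-o[2])/d[2]
E
python3 - <<'E'
from h import *
for n,t in dict(top=[(348,185,.06,'tin'),(304,279,.088,'slim'),(324,106,.092,'jar'),(241,187,.04,'fenceL'),(443,135,.04,'fenceR')],side=[(275,160,.06,'tin'),(376,189,.088,'slim'),(191,163,.092,'jar'),(256,243,.04,'fenceL'),(235,112,.04,'fR')]).items():
    for u,v,z,k in t: print(n,k,px2w(n,u,v,z).round(4))
E
```

```text
top tin [ 0.5909 -0.112   0.06  ]
top slim [ 0.4153 -0.0204  0.088 ]
top jar [ 0.7388 -0.068   0.092 ]
top fenceL [0.5958 0.0966 0.04  ]
top fenceR [ 0.6943 -0.3125  0.04  ]
side tin [ 0.5873 -0.1151  0.06  ]
side slim [ 0.4154 -0.0152  0.088 ]
side jar [ 0.7283 -0.0618  0.092 ]
side fenceL [0.6052 0.0674 0.04  ]
side fR [ 0.6902 -0.302   0.04  ]
```

View pics/crop.png

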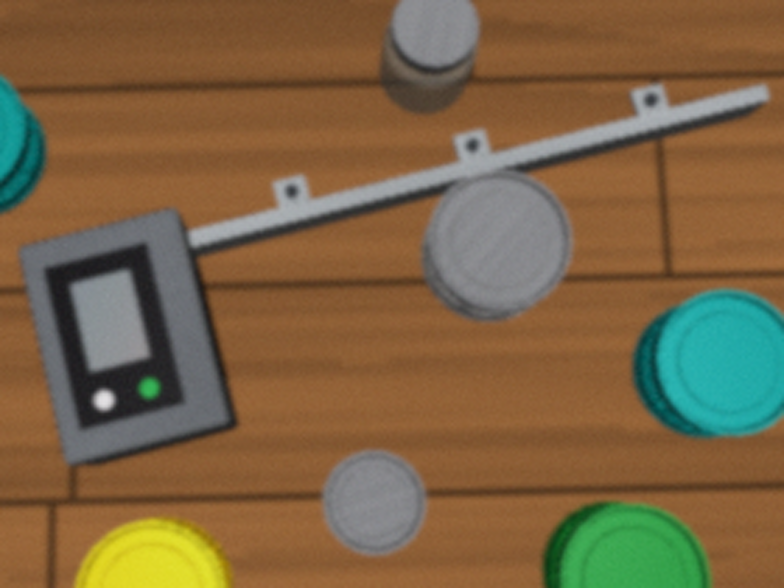

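The crop confirms it: the unpainted, wide steel tin has its lid centre at about (349,186). Next I work out the guide frame.

```bash
cat >> h.py <<'E'
def frame():
    c=lambda x,y:(170+x/2.8,100+y/2.8)
    a,b=px2w("top",*c(192,250),.04)[:2],px2w("top",*c(767,100),.04)[:2]
    p,q=px2w("top",*c(235,422),.085)[:2],px2w("top",*c(178,213),.085)[:2]
    Y=(a-b)/np.linalg.norm(a-b); X=np.array([Y[1],-Y[0]])
    O=a+Y*(((p+q)/2-a)@Y)
    return O,X,Y,p,q
E
python3 - <<'E'
from h import *
O,X,Y,p,q=frame()
print(O,X,Y,np.degrees(np.arctan2(Y[1],Y[0])),"front dir",(q-p)/np.linalg.norm(q-p))
g=lambda w:np.round([(w-O)@X,(w-O)@Y],4)
for n,w in dict(tin_t=px2w("top",349.3,186,.06),tin_s=px2w("side",275,160,.06),slim=np.array([.415,-.018]),jar=np.array([.734,-.065]),teal=px2w("top",428.5,229,.06),green=px2w("top",395,305,.06)).items(): print(n,w[:2].round(4),g(w[:2]))
s=r.read_state();M=R.from_quat(s["eef_rot"]).as_matrix();print(M.round(3))
print("tool x/y heading",np.degrees(np.arctan2(M[1,:2],M[0,:2])))
E
```

```text
[0.5915781  0.10028196] [0.97150535 0.23701764] [-0.23701764  0.97150535] 103.71058541053677 front dir [0.96713522 0.25426261]
tin_t [ 0.5889 -0.1144] [-0.0535 -0.2079]
tin_s [ 0.5873 -0.1151] [-0.0552 -0.2082]
slim [ 0.415 -0.018] [-0.1996 -0.0731]
jar [ 0.734 -0.065] [ 0.0992 -0.1943]
teal [ 0.5025 -0.2603] [-0.172  -0.3292]
green [ 0.3639 -0.1876] [-0.2894 -0.2257]
[[ 0.965  0.264 -0.   ]
 [ 0.264 -0.965  0.001]
 [-0.    -0.001 -1.   ]]
tool x/y heading [ 15.29094196 -74.70906155]
```

Tool x already lies within 1.5° of the fence normal, so I'll push with closed fingers. I'll contact the tin about 10 mm to the lane side of its centre, so that it presses lightly against the fence. First I move above the start point behind the tin.

Request:
arm_command(
  moves=[0,0,0,1.4,2.6,-1.27,0,0,2.6,-1.27,0,0,2.6,-1.27,0,0,2.6,-1.27,0,0,2.6,-1.27,0,0,2.6,-1.27,0,0,2.6,-1.27,0,0,2.6,-1.27,0,0,2.6,-1.27,0,0,2.6,-1.27,0,0,0,0,0,0],
  fingers=0,
  squeeze=10,
)

```text
time: 1.1
ee_pos: [0.392, -0.412, 0.2225]
eef_rot: [0.992, 0.124, 0.001, -0.001]
ft_force: [0.2, 1.9, 0.2]
width: 0.015
grip_force: 0.0
```

Request:
arm_command(
  moves=[2.6,-1.27,0,0,2.6,-1.27,0,0,2.6,-1.27,0,0,2.6,-1.27,0,0,2.6,-1.27,0,0,2.6,-1.27,0,0,2.6,-1.27,0,0,2.6,-1.27,0,0,2.6,-1.27,0,0,2.6,-1.27,0,0,0,0,0,0,0,0,0,0],
)

```text
time: 2.1
ee_pos: [0.6095, -0.2296, 0.2218]
eef_rot: [0.993, 0.122, -0.0, -0.001]
ft_force: [-0.3, -0.0, -0.1]
width: 0.0006
grip_force: 0.0
```

```bash
cat >> h.py <<'E'
def where():
    O,X,Y,p,q=frame();s=r.read_state();t=np.array(s["ee_pos"]);M=R.from_quat(s["eef_rot"]).as_matrix()
    print("t",s["time"],"guide",((t[:2]-O)@X).round(4),((t[:2]-O)@Y).round(4),"z",t[2].round(4),"head",np.degrees(np.arctan2(M[1,0],M[0,0])).round(2),"tilt",M[:,2].round(3),"f",np.round(s["ft_force"],1),"w",s["width"])
E
python3 -c "from h import *;where()"
```

```text
t 2.1 guide -0.0608 -0.3248 z 0.2218 head 14.01 tilt [-0.001  0.001 -1.   ] f [-0.3 -0.  -0.1] w 0.0005922750422749036
```

Request:
arm_command(
  moves=[-0.9,0,1,0,0,0,2,0,0,0,2,0,0,0,2,0,0,0,2,0,0,0,2,0,0,0,2,0,0,0,2,0,0,0,2,0,0,0,2,0,0,0,1,0,0,0,0,0],
)

```text
time: 3.1
ee_pos: [0.5976, -0.2344, 0.02]
eef_rot: [0.993, 0.12, -0.002, -0.001]
ft_force: [-1.1, 0.9, -0.2]
width: 0.0002
grip_force: 0.0
```

```bash
python3 - <<'E'
from h import *;where()
import cv2
cv2.imwrite("pics/s1.png",cv2.resize(r.camera("side")[60:270,150:430,::-1],(784,588),interpolation=cv2.INTER_CUBIC))
E
```

```text
t 3.1 guide -0.0735 -0.3266 z 0.02 head 13.78 tilt [-0.004  0.001 -1.   ] f [-1.1  0.9 -0.2] w 0.00018816745741614895
```

View pics/s1.png

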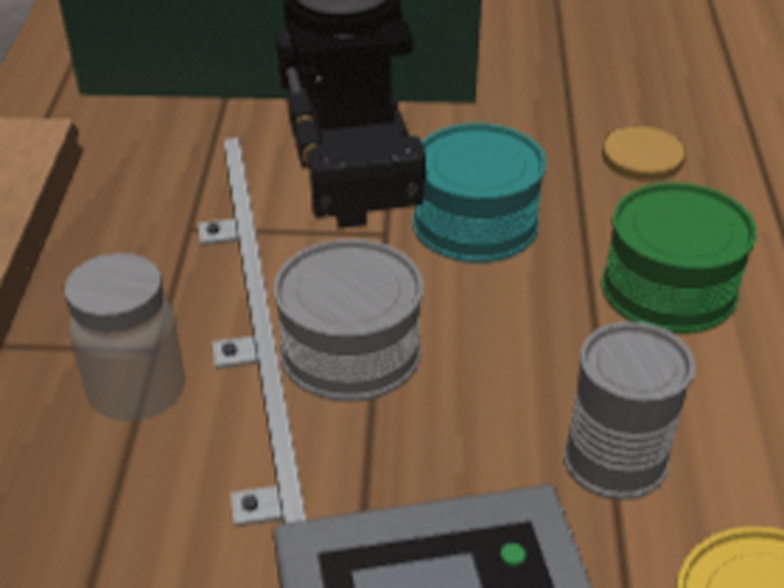

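The closed fingertip shows at crop (350,215), directly behind the wide tin (350,290) and slightly to the lane side. The teal tin is clear. Now I push.

Request:
arm_command(
  moves=[0.2,-0.6,0,0,0,-0.6,0,0,0,-0.6,0,0,0,-0.6,0,0,0,-0.6,0,0,0,-0.6,0,0,0,-0.5,0,0,0,-0.5,0,0,0,-0.5,0,0,0,-0.5,0,0,0,-0.5,0,0,0,-0.5,0,0],
)

```text
time: 4.15
ee_pos: [0.5859, -0.1688, 0.0225]
eef_rot: [0.993, 0.121, -0.0, 0.0]
ft_force: [-0.4, -1.3, 0.2]
width: 0.0005
grip_force: 0.2
```

```bash
python3 - <<'E'
from h import *;where()
import cv2
cv2.imwrite("pics/s2.png",cv2.resize(r.camera("side")[60:270,150:430,::-1],(784,588),interpolation=cv2.INTER_CUBIC))
E
```

```text
t 4.15 guide -0.0693 -0.2601 z 0.0225 head 13.88 tilt [-0. -0. -1.] f [-0.4 -1.3  0.2] w 0.0005246451749346543
```

View pics/s2.png

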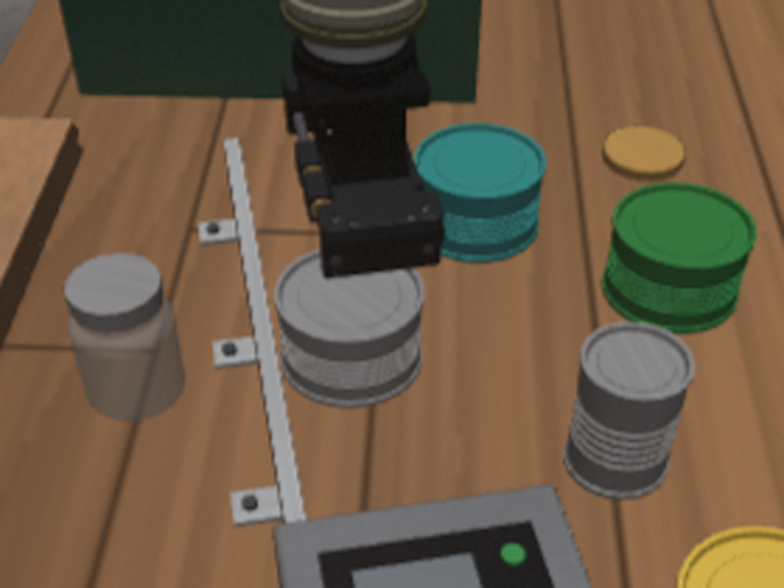

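Contact has begun: the tin has moved a few mm towards the reader, flat and against the fence at (350,325). I keep pushing.

Request:
arm_command(
  moves=[0,-0.6,0,0,0,-0.6,0,0,0,-0.6,0,0,0,-0.6,0,0,0,-0.6,0,0,0,-0.6,0,0,0,-0.6,0,0,0,-0.6,0,0,0,-0.6,0,0,0,-0.6,0,0,0,-0.6,0,0,0,-0.6,0,0],
)

```text
time: 5.2
ee_pos: [0.5686, -0.0987, 0.0226]
eef_rot: [0.993, 0.121, 0.0, 0.0]
ft_force: [-0.5, -0.4, -0.3]
width: 0.0005
grip_force: 0.2
```

```bash
python3 - <<'E'
from h import *;where()
import cv2
cv2.imwrite("pics/s3.png",cv2.resize(r.camera("side")[60:270,150:430,::-1],(784,588),interpolation=cv2.INTER_CUBIC))
E
```

```text
t 5.2 guide -0.0695 -0.1879 z 0.0226 head 13.88 tilt [ 0. -0. -1.] f [-0.5 -0.4 -0.3] w 0.00047270555342120884
```

View pics/s3.png

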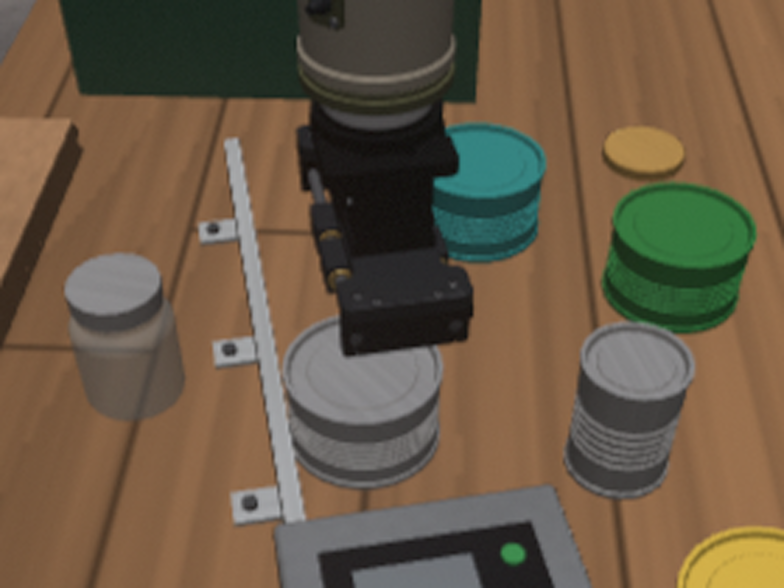

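The tin follows along the fence, with its lid at (362,375). The jar (120,335) and slim tin (630,410) haven't moved. About 75 mm remain.

Request:
arm_command(
  moves=[0,-0.6,0,0,0,-0.6,0,0,0,-0.6,0,0,0,-0.6,0,0,0,-0.6,0,0,0,-0.6,0,0,0,-0.6,0,0,0,-0.5,0,0,0,-0.5,0,0,0,-0.4,0,0,0,-0.3,0,0,0,-0.2,0,0],
)

```text
time: 6.25
ee_pos: [0.554, -0.0396, 0.0225]
eef_rot: [0.993, 0.121, 0.0, 0.0]
ft_force: [-0.7, -0.6, -0.4]
width: 0.0003
grip_force: 0.2
```

Request:
arm_command(
  moves=[0,-0.2,0,0,0,-0.2,0,0,0,-0.2,0,0,0,0,0,0],
)

```text
time: 6.58
ee_pos: [0.5526, -0.0338, 0.0226]
eef_rot: [0.993, 0.121, 0.0, -0.0]
ft_force: [0.4, 0.8, -0.2]
width: 0.0006
grip_force: 0.1
```

```bash
python3 - <<'E'
from h import *;where()
import cv2
cv2.imwrite("pics/s4.png",cv2.resize(r.camera("top")[100:310,170:450,::-1],(784,588),interpolation=cv2.INTER_CUBIC))
E
```

```text
t 6.5833 guide -0.0696 -0.121 z 0.0226 head 13.9 tilt [ 0.  0. -1.] f [ 0.4  0.8 -0.2] w 0.0006026513086867153
```

View pics/s4.png

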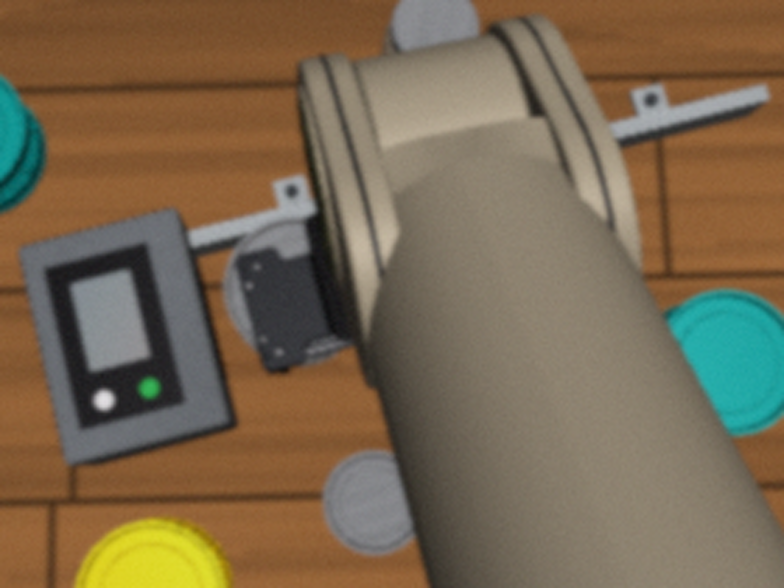

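The tin sits on the fence, its edge at (227,290), with a gap of roughly 10 mm to the reader front at (200,290). I finish slowly and watch the force.

Request:
arm_command(
  moves=[0,-0.2,0,0,0,-0.2,0,0,0,-0.2,0,0],
)

```text
time: 6.88
ee_pos: [0.5512, -0.0283, 0.0225]
eef_rot: [0.993, 0.121, 0.0, 0.0]
ft_force: [-1.3, -1.3, 0.7]
width: 0.0005
grip_force: 0.2
```

Request:
arm_command(
  moves=[0,-0.1,0,0,0,-0.1,0,0,0,0,0,0],
)

```text
time: 7.13
ee_pos: [0.5507, -0.0262, 0.0225]
eef_rot: [0.993, 0.121, 0.0, -0.0]
ft_force: [-0.2, -0.2, 0.2]
width: 0.0007
grip_force: 0.1
```

```bash
python3 - <<'E'
from h import *;where()
import cv2
cv2.imwrite("pics/s5.png",cv2.resize(r.camera("top")[130:270,170:357,::-1],(784,588),interpolation=cv2.INTER_CUBIC))
E
```

```text
t 7.1333 guide -0.0697 -0.1131 z 0.0225 head 13.91 tilt [ 0.  0. -1.] f [-0.2 -0.2  0.2] w 0.0006628384718433496
```

View pics/s5.png

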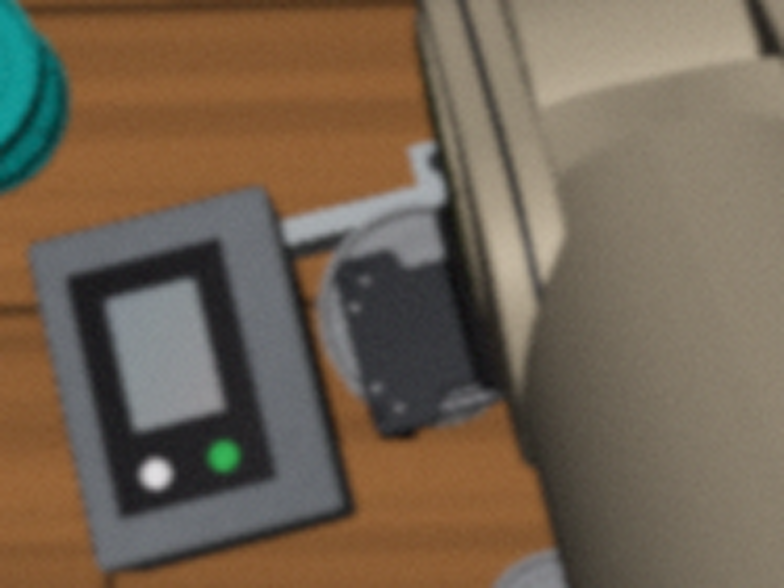

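Still a gap of a few mm (tin edge (318,320), reader edge (305,320)) and no reaction force.

Request:
arm_command(
  moves=[0,-0.1,0,0,0,-0.1,0,0,0,-0.1,0,0,0,0,0,0],
)

```text
time: 7.52
ee_pos: [0.55, -0.0233, 0.0226]
eef_rot: [0.993, 0.121, 0.0, 0.0]
ft_force: [-0.2, -0.2, -0.3]
width: 0.0003
grip_force: 0.1
```

Request:
arm_command(
  moves=[0,-0.1,0,0,0,-0.1,0,0,0,0,0,0],
)

```text
time: 7.77
ee_pos: [0.5495, -0.0213, 0.0225]
eef_rot: [0.993, 0.121, 0.0, -0.0]
ft_force: [-0.5, -0.2, -0.2]
width: 0.0006
grip_force: 0.2
```

Request:
arm_command(
  moves=[0,-0.1,0,0,0,-0.1,0,0,0,0,0,0],
)

```text
time: 8.02
ee_pos: [0.549, -0.0195, 0.0226]
eef_rot: [0.993, 0.121, 0.0, 0.0]
ft_force: [0.1, -0.8, 0.0]
width: 0.0
grip_force: 0.4
```

```bash
python3 - <<'E'
from h import *;where()
import cv2
a=r.camera("side")[120:270,190:390,::-1];b=r.camera("top")[130:270,200:330,::-1]
cv2.imwrite("pics/s6.png",cv2.hconcat([cv2.resize(a,(400,300),interpolation=cv2.INTER_CUBIC),cv2.resize(b,(400,300),interpolation=cv2.INTER_CUBIC)]))
E
```

```text
t 8.0167 guide -0.0697 -0.1063 z 0.0226 head 13.89 tilt [ 0. -0. -1.] f [ 0.1 -0.8  0. ] w 2.8230548414994805e-05
```

View pics/s6.png

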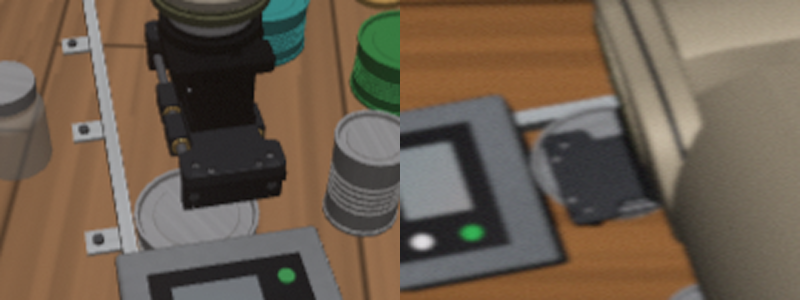

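The side view shows the tin on the fence with its front hidden behind the reader, so it is nearly touching. The grip reading has risen slightly. I push another 2 mm.

Request:
arm_command(
  moves=[0,-0.1,0,0,0,-0.1,0,0,0,0,0,0],
)

```text
time: 8.37
ee_pos: [0.5487, -0.019, 0.0226]
eef_rot: [0.993, 0.12, 0.0, 0.001]
ft_force: [0.8, -4.7, 0.7]
width: 0.0007
grip_force: 2.6
```

The tin has met the reader: 4.7 N of reaction and the tool has stopped. I back straight off and rise.

Request:
arm_command(
  moves=[0,0.3,0,0,0,0.5,0,0,0,1,0,0,0,1.5,0,0,0,1.5,0,0,0,1,-1,0,0,0,-3,0,0,0,-3,0,0,0,-3,0,0,0,-3,0,0,0,-3,0,0,0,-3,0],
)

```text
time: 9.37
ee_pos: [0.5623, -0.0742, 0.215]
eef_rot: [0.993, 0.121, 0.0, -0.0]
ft_force: [1.5, -0.2, -0.3]
width: 0.0005
grip_force: 0.0
```

Request:
arm_command(
  moves=[0,3,0,0,0,3,0,0,0,3,0,0,0,3,0,0,0,3,0,0,0,3,0,0,0,0,0,0,0,0,0,0],
)

```text
time: 10.03
ee_pos: [0.6052, -0.2511, 0.2126]
eef_rot: [0.993, 0.119, -0.0, -0.0]
ft_force: [-0.2, 0.5, 0.4]
width: 0.0005
grip_force: 0.0
```

```bash
python3 - <<'E'
from h import *;where()
import cv2
cv2.imwrite("pics/s7.png",cv2.resize(r.camera("top")[100:310,170:450,::-1],(784,588),interpolation=cv2.INTER_CUBIC))
E
```

```text
t 10.0333 guide -0.07 -0.3446 z 0.2126 head 13.71 tilt [-0.  0. -1.] f [-0.2  0.5  0.4] w 0.0005077733696309212
```

View pics/s7.png

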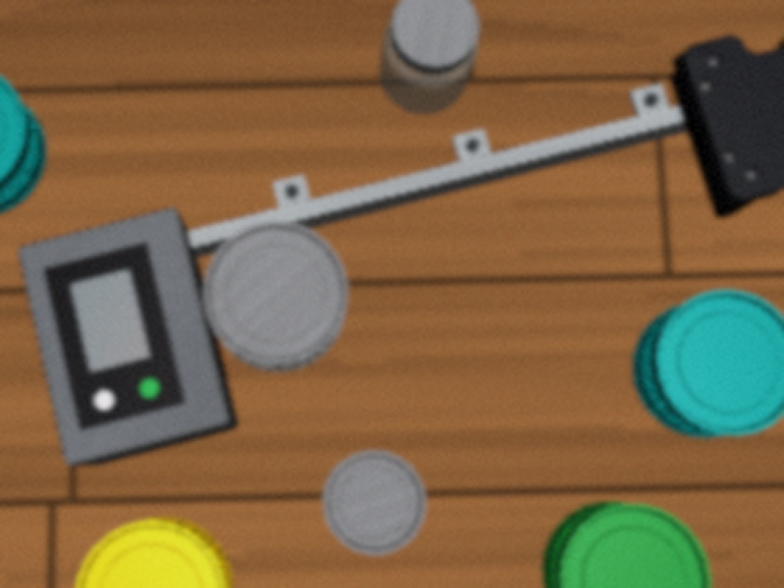

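The tin stands in the corner, lid centre (277,295), touching both the reader and the fence. The slim tin (374,502) and the jar (434,30) are where they were, and the arm is clear. I hand the job in.

```bash
python3 -c "from bench import r;print(r.close_job())"
```

```text
the job is handed in; nothing more can be done
None
```

I pushed the wide tin along the fence until it met the reader and handed the job in at about 10 s; the last picture shows it flat in the corner, with the slim tin and jar unmoved and the arm clear (hand-in returned no verdict).

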